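# Tighten the nut at the bottom of a valve body's deep bore with a long T-handle socket

## Task

Lift the tall T-handle socket out of its cup, lower it into the deep bore of the clamped valve body, feel it gently down over the square nut at the bottom until it is fully on, and turn the nut clockwise (seen from above) until it comes up against its stop, without ramming or wrenching it. Then draw the tool out and stand it back upright in the cup it came from, released, leaving the short T-handle and the other things on the bench alone.

Things in the scene. Friction and masses are not known exactly. Their poses are not given: they have to be found in the camera images.
- tall_tee_grip (a point): Tall T-handle socket, steel, 185 mm high, 0.6 kg, upright in its cup. Point: centre of its dark handle block (30 along x, 24 along y, 40 mm high), 165 mm above its lower end; pinch it across y. z: tool axis, up. Bars of 12 mm reach 60 mm out along +x and -x. Below: 16 mm shaft, then a round socket 41 mm across.
- tall_tee_foot (a point): Centre of the lower end of the tall tool, on its axis; axes as the tool's. The socket's open square hole starts here: 24.2 mm across flats, 23 mm deep, flats facing the tool's +x, -x, +y and -y.
- cup_tall_floor (a point): Cup of the tall T-handle: black, round, 48 mm inside, on a fixed dark 80 mm square plate. Point: centre of its floor, 10 mm above the bench, where the tool's lower end stands; z up. Its wall ends 40 mm above the floor with a mouth flared to about 57 mm.
- short_tee_grip (a point): Centre of the handle block of a like but short T-handle, 120 mm high with a narrow 21 mm socket that does not fit the nut, in a second, equal cup. Not to be moved. Point lies 100 mm above its lower end.
- valve_body: The clamped valve body, a round grey casting 90 mm across, 122 mm high, fixed between blue jaws on a blue plate 150 x 110 mm. Origin: centre of the plate's underside, on the bore's axis; z up. The tool must not press on it, its nut included, with more than 100 N in all (for the nut, about 0.8 N m of turning).
- bore_mouth (a point): Centre of the open mouth of the valve body's upright bore, at the very top of the body, 122 mm above the bench; z up. The bore is round, 46 mm across, its top 8 mm flared to about 56 mm, and 101 mm deep down to the nut's flange.
- nut_flange (a point): Fixed point on the bore's axis at the upper face of the nut's round flange, 101 mm below the mouth: the tool's lower end is here when fully on. From the flange rises the square nut, 22 mm across flats, 14 mm high, its top 4 mm bevelled to a 16 mm square. Axes are the valve body's: they do not tell how the square lies.
- nut (a joint): Turn of the nut, rad: 0 = tight on its hard stop, negative = loose (starts -0.8 to -0.35), grows clockwise seen from above. Turns at about 0.1 N m, stays where left. The thread start is arbitrary, so it does not tell where the flats lie. The socket drops over the square only within about 0.15 rad of lining up (every quarter turn); on it there is about 0.2 rad of free play.
- spanner: Bystander: open-ended steel spanner lying on the bench, about 180 mm long.
- washer: Bystander: flat steel washer, 32 mm across.
- plug: Bystander: stepped brass plug, 32 mm across, 28 mm high.
- paste_jar: Bystander: white jar with steel cap, 56 mm across, 60 mm high.
- oil_can: Bystander: plain steel can, 60 mm across, 110 mm high.
- elbow: Bystander: brass pipe elbow, about 50 mm.
Mind the look-alikes: they are no part of the job. What is shaped like the part that bears tall_tee_grip but green or pink is not meant. What is shaped like the valve_body but purple is not meant.

How it is judged:
On the way, in this order (a step that is already met when the one before it is completed fails the run):
1. the tall T-handle's socket is fully on the nut at the bottom of the bore (its lower end within 4 mm of the flange and 4 mm of the axis) (z of tall_tee_foot in the frame of nut_flange below 0.004 m and horizontal distance between tall_tee_foot and nut_flange below 0.004 m), for 0.1 s.
2. the nut has been turned clockwise to its stop (within 0.08 rad) with the socket on it (value of joint nut above -0.08 rad and z of tall_tee_foot in the frame of nut_flange below 0.008 m), for 0.2 s.
At the end, for the whole second after the job is handed in: The nut is at its stop (within 0.08 rad), and the tall T-handle stands released, upright (within 0.12 rad) and at rest on the floor of its own cup (lower end within 5 mm of the floor, 12 mm of the centre) (value of joint nut above -0.08 rad and horizontal distance between tall_tee_foot and cup_tall_floor below 0.012 m and z of tall_tee_foot in the frame of cup_tall_floor below 0.005 m and angle between tall_tee_foot's own z axis and vertical below 0.12 rad and linear speed of tall_tee below 0.02 m/s); the robot touches nothing.
It fails at once if the tall tool presses on the valve body or its nut with more than 100 N (rammed or wrenched) (contact force between tall_tee and valve_body above 100 N).
It fails at once if the short T-handle is moved by more than 20 mm (distance of short_tee_grip from where it was at the start of the episode above 0.02 m).
It fails at once if another thing on the bench is moved by more than 30 mm (distance of any of spanner, washer, plug, paste_jar, oil_can, elbow from where it was at the start of the episode above 0.03 m).
It also fails if it takes over 72 s, if anything falls off the work surface, if the arm or the gripper's body presses on something with over 40 N, if the wrist force passes 120 N, or if a joint passes its speed limit or range.

## Robot

A 6-joint arm with a two-finger parallel gripper is mounted at the origin on the work surface. World frame = base frame: x ahead of the robot, y to its left, z up, the work surface at z = 0. Lengths are in m, angles in rad, forces in N, time in s.
With the tool pointing down it reaches from about 0.275 to 0.825 m from the base axis. Payload 4.9 kg.
Tool frame: the origin (TCP) lies midway between the tips of the shut fingers; the grasp point (between the pads) lies 19 mm behind it (bot.grip_depth is the distance from the TCP to the grasp point, in m); y points along the fingers, x is the direction in which the jaws open and shut, and the axes are right-handed (so a half turn about y gives the same grasp; the last joint's range is limited). The gripper opens to 85 mm and grips with 20 to 120 N. Pads are 22 mm wide; open, the fingers measure 114 mm over their backs; the gripper's body (76 mm by 85 mm) begins 54 mm behind the grasp point. The pads swing forward as they close: fully open they stand 13 mm farther back than shut.
Start: joints at [-1.325, 0.326, -0.193, 1.052, 0, 1.437], TCP at [0.204, -0.511, 0.231] pointing down, gripper open.
Joint ranges: [-2.65, 2.65], [-0.97, 1.79], [-1.3, 1.35], [-1.93, 2.1], [-1.47, 1.37], [-3.14, 3.14]. Speed limits (rad/s): [2.57, 2.57, 3.14, 3.14, 3.14, 3.14].

## Interface

Orientations are given as a unit quaternion [w, x, y, z].
In Python, from cell import bot gives the robot as it stands. Calls block until the motion is done:
- bot.move_pose(position, orientation): joint-space move of the TCP to a pose.
- bot.move_linear(position, speed=0.15, rotation=None, until_force=None): straight line of the TCP; rotation=None keeps the orientation; speed is the mean speed in m/s. With until_force (N) it stops when the force on the tool has changed by that much, and returns True; else False.
- bot.goto_joints(angles): joint-space move.
- bot.set_gripper(opening, grasp_force=None): opening from 0.0 (shut) to 1.0 (fully open); grasp_force is the grip in N (None keeps the last); returns when the fingers have stopped.
- bot.wait(seconds).
- bot.solve_ik(position, orientation): joint angles nearest the present ones, or None.
- bot.camera(name): name is "scene" or "side" or "wrist"; returns the picture (384x512x3 uint8, red, green, blue); there is no depth.
- bot.calibration(name): a dict with "mtx" (3x3 intrinsics, pixels), "extrinsics" (4x4, takes a point from world to camera coordinates); the wrist camera has in their place "hand_eye" (4x4, takes a point from camera to tool coordinates, whose origin is the TCP and whose axes are the tool frame's). Camera axes: x right, y down, z forward; pixel columns grow to the right and rows downward; lengths in m; the calibration is good to about 2 mm. The wrist camera is an equidistant fisheye: a pixel r from the principal point sees the ray r / f radians off the axis. A picture is of the moment at which its call begins: read the wrist's pose just before it. calibration takes no time and is no camera call.
A pose or a line that the arm cannot do raises bot.PlanningError and nothing moves.
- bot.close_job(): hands the job in, once; it reports no verdict.
Trained networks look in the newest picture that a camera, given by its name, has taken for a name from the list of things; names that differ only in an ending like _2 or _b are one class to them, and where a whole thing is asked for, a point or a joint stands for the part that bears it (a point fixed in the world has none). Each returns a list of dicts, best first, with "confidence" (0 to 1); they miss things now and then, are a little off and sometimes report something else, mostly with a low value. They report only what shows in the picture. A call takes as long as a camera call. They do not tell look-alikes from the thing itself.
- bot.search_frame(camera, thing): "bbox" ([left, top, width, height] in pixels, round what is visible of it).
Readings, each from a call of its own:
- bot.read_clock(): time.
- bot.read_joint_positions(): joint angles.
- bot.read_joint_vel(): joint speeds.
- bot.read_joint_efforts(): joint torques, N m.
- bot.read_position(): TCP position.
- bot.read_tool_rot(): TCP orientation.
- bot.read_ft_force(): force on the tool from outside, world axes, zero at the start.
- bot.read_moment(): the same for the moment, N m.
- bot.read_gripper_width(): opening from 0.0 (shut) to 1.0 (fully open).
Only numpy, scipy, OpenCV 4.12 (cv2) and the standard library are available. Lean on these libraries where they do the work, as an engineer would, in place of code of your own. Each camera call takes 0.05 s, during which the arm holds its last target.

## Working session

There is one attempt and no reset: what is moved stays moved. The work goes in short steps, each a Python script; the robot and the scene stay as the last script left them, time stands still between calls to the robot, and variables do not carry over. Pictures are saved under pics/ and viewed, and the job is handed in when it is done.

```bash
ls; mkdir -p pics
python3 - <<'E'
from cell import bot
import cv2,numpy as np
np.set_printoptions(precision=4,suppress=True)
for n in ["scene","side","wrist"]:
    im=bot.camera(n); cv2.imwrite(f"pics/{n}0.png",im[:,:,::-1])
    print(n,bot.calibration(n))
    for t in ["tall_tee_grip","short_tee_grip","valve_body","cup_tall_floor"]:
        try: print(t,[(d['bbox'],round(d['confidence'],2)) for d in bot.search_frame(n,t)])
        except Exception as e: print(t,e)
print(bot.read_position(),bot.read_tool_rot(),bot.read_clock())
E
```

```text
pics
scene {'mtx': array([[372.1472,   0.    , 257.8083],
       [  0.    , 372.1472, 193.2764],
       [  0.    ,   0.    ,   1.    ]]), 'extrinsics': array([[-0.2796,  0.9601,  0.0025,  0.1731],
       [ 0.8283,  0.2426, -0.505 , -0.3982],
       [-0.4854, -0.1392, -0.8631,  1.4252],
       [ 0.    ,  0.    ,  0.    ,  1.    ]])}
tall_tee_grip [([404.0, 217.8, 53.2, 37.0], 0.84), ([360.6, 188.7, 26.5, 44.3], 0.77), ([362.0, 142.5, 40.3, 52.6], 0.61)]
short_tee_grip [([288.1, 172.9, 32.1, 31.7], 0.78), ([346.6, 213.7, 33.3, 31.5], 0.39)]
valve_body [([165.5, 170.7, 46.6, 60.1], 0.85), ([97.8, 141.2, 52.3, 57.9], 0.79), ([198.8, 119.5, 43.9, 50.4], 0.69)]
cup_tall_floor [([350.9, 215.1, 29.5, 30.0], 0.66)]
side {'mtx': array([[384.0747,   0.    , 248.3661],
       [  0.    , 384.0747, 194.3645],
       [  0.    ,   0.    ,   1.    ]]), 'extrinsics': array([[-0.974 , -0.2264, -0.0101,  0.5352],
       [-0.108 ,  0.5027, -0.8577,  0.1779],
       [ 0.1993, -0.8343, -0.5141,  1.0159],
       [ 0.    ,  0.    ,  0.    ,  1.    ]])}
tall_tee_grip [([275.3, 258.7, 48.7, 78.0], 0.67), ([176.0, 280.3, 35.6, 98.3], 0.61), ([170.3, 225.1, 18.4, 14.5], 0.46)]
short_tee_grip [([240.9, 216.4, 34.3, 38.6], 0.91)]
valve_body [([229.1, 155.9, 51.3, 47.5], 0.94), ([252.5, 129.8, 39.1, 43.9], 0.69), ([296.1, 167.0, 52.2, 48.1], 0.59)]
cup_tall_floor [([206.9, 292.1, 39.4, 38.3], 0.73)]
wrist {'mtx': array([[297.3186,   0.    , 258.3414],
       [  0.    , 297.3186, 192.8378],
       [  0.    ,   0.    ,   1.    ]]), 'hand_eye': array([[ 1.    ,  0.0009, -0.0008, -0.0018],
       [ 0.001 , -0.2797,  0.9601, -0.1433],
       [ 0.0007, -0.9601, -0.2797,  0.0699],
       [ 0.    ,  0.    ,  0.    ,  1.    ]])}
tall_tee_grip []
short_tee_grip []
valve_body [([35.8, 0.0, 89.6, 37.3], 0.93)]
cup_tall_floor []
[ 0.2039 -0.5108  0.2313] [-0.5854  0.5854 -0.3966  0.3967] 0.75
```

Run:
```python
import cv2
for n in ["scene","side"]:
    im=cv2.imread(f"pics/{n}0.png"); cv2.imwrite(f"pics/{n}0u.png",cv2.resize(im,(800,600),interpolation=cv2.INTER_CUBIC))
```

```text
(no output)
```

View pics/scene0u.png

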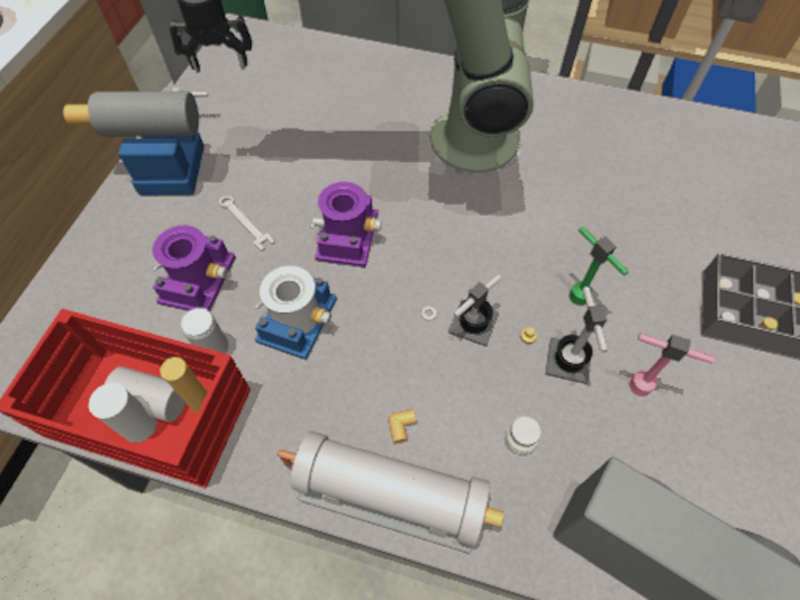

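View pics/side0u.png

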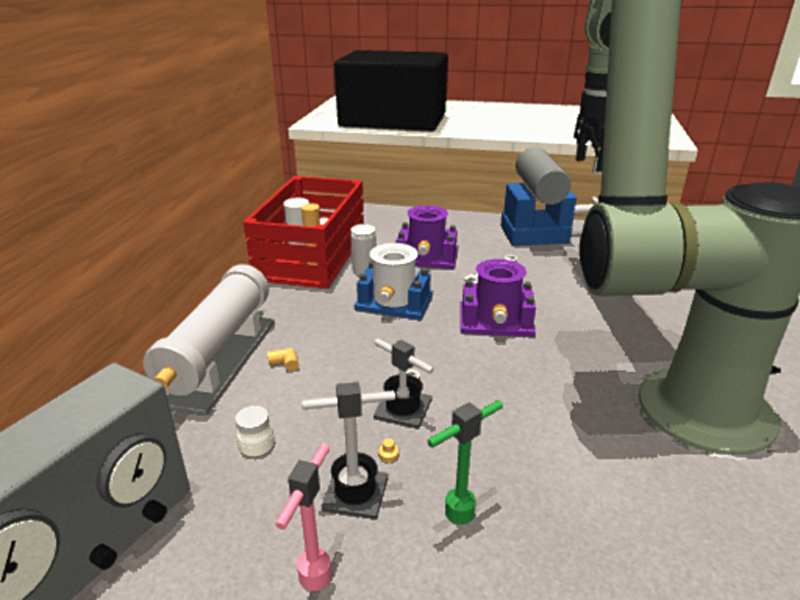

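View pics/wrist0.png

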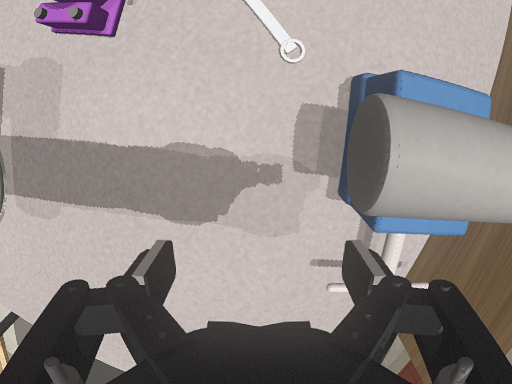

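Run:
```python
import cv2
a=cv2.imread("pics/scene0.png"); b=cv2.imread("pics/side0.png")
def c(im,x,y,w,h,s,n): cv2.imwrite(n,cv2.resize(im[y:y+h,x:x+w],None,fx=s,fy=s,interpolation=cv2.INTER_CUBIC))
import numpy as np
def cc(im,x,y,w,h,s): return cv2.resize(im[y:y+h,x:x+w],None,fx=s,fy=s,interpolation=cv2.INTER_CUBIC)
top=np.hstack([cc(a,150,160,66,70,6),cc(b,220,145,66,70,6)])
bot=np.hstack([cc(a,345,180,66,70,6),cc(b,190,240,66,90,6)[:420]])
cv2.imwrite("pics/c1.png",top); cv2.imwrite("pics/c2.png",np.hstack([cc(a,345,180,66,70,6),cc(b,190,240,66,95,6)[:420]]))
c(b,190,240,70,100,6,"pics/c3.png")
```

```text
(no output)
```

View pics/c1.png

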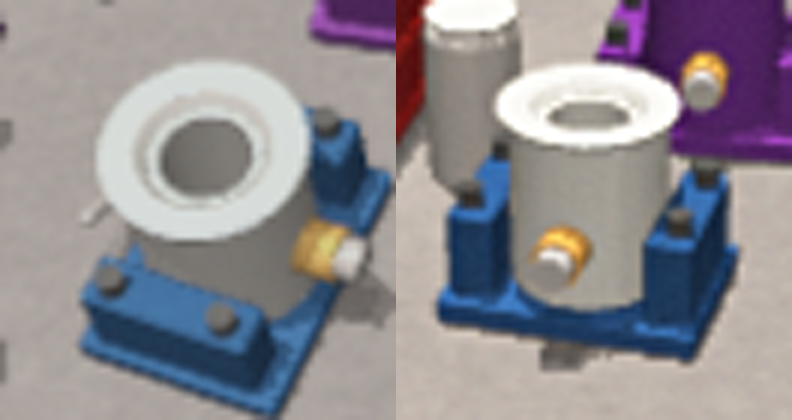

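View pics/c2.png

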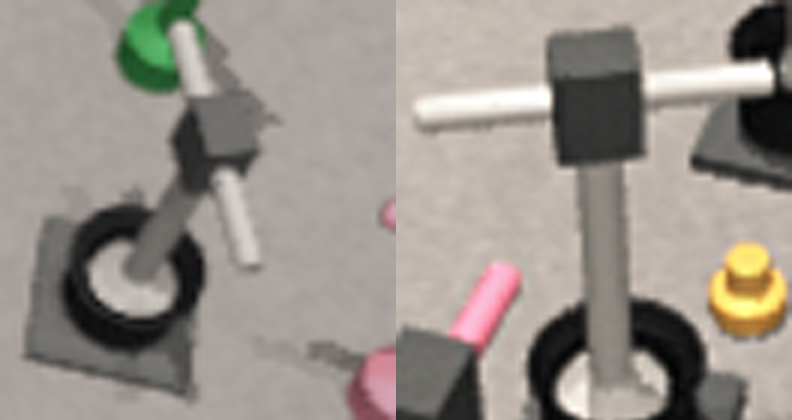

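View pics/c3.png

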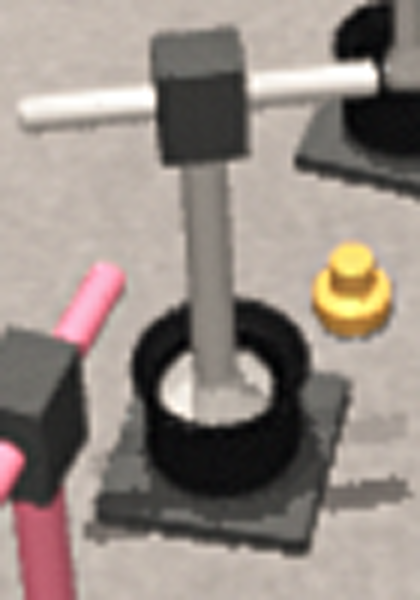

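```bash
cat > h.py <<'E'
from cell import bot
import cv2,numpy as np
from scipy.spatial.transform import Rotation as R
np.set_printoptions(precision=4,suppress=True)
C={n:bot.calibration(n) for n in ["scene","side","wrist"]}
def tri(ps,pd):
    P=[C[n]["mtx"]@C[n]["extrinsics"][:3] for n in("scene","side")]
    X=cv2.triangulatePoints(P[0],P[1],np.array(ps,float),np.array(pd,float)).ravel(); return X[:3]/X[3]
def proj(n,X):
    p=C[n]["mtx"]@(C[n]["extrinsics"][:3]@np.append(X,1)); return p[:2]/p[2]
def onplane(n,px,z):
    E=C[n]["extrinsics"];o=-E[:3,:3].T@E[:3,3];d=E[:3,:3].T@np.linalg.inv(C[n]["mtx"])@np.array([px[0],px[1],1])
    return o+d*(z-o[2])/d[2]
def qR(q): q=np.array(q); return R.from_quat([q[1],q[2],q[3],q[0]])
def Rq(r): x=r.as_quat(); return np.array([x[3],x[0],x[1],x[2]])
def wpose():
    T=np.eye(4);T[:3,:3]=qR(bot.read_tool_rot()).as_matrix();T[:3,3]=bot.read_position();return T@C["wrist"]["hand_eye"]
def wproj(W,X):
    p=np.linalg.inv(W)@np.append(X,1);p=p[:3];th=np.arctan2(np.hypot(*p[:2]),p[2]);u=p[:2]/max(np.hypot(*p[:2]),1e-12)
    M=C["wrist"]["mtx"];return np.array([M[0,2],M[1,2]])+M[0,0]*th*u
def wray(W,px):
    M=C["wrist"]["mtx"];d=(np.array(px,float)-[M[0,2],M[1,2]])/M[0,0];th=np.hypot(*d);
    v=np.append(np.sin(th)*d/max(th,1e-12),np.cos(th));return W[:3,3],W[:3,:3]@v
def wplane(W,px,z):
    o,d=wray(W,px);return o+d*(z-o[2])/d[2]
def down(yaw):
    # tool x at world yaw, tool y down
    x=np.array([np.cos(yaw),np.sin(yaw),0]);y=np.array([0,0,-1.]);z=np.cross(x,y)
    return Rq(R.from_matrix(np.column_stack([x,y,z])))
E
python3 - <<'E'
from h import *
for n,a,b in [("mouth",(183.5,184.6),(252,162.2)),("block",(380.6,203.4),(222.8,255.4)),("b1",(374.6,184.3),(252,253)),("b2",(386.3,223.3),(193.4,258.3)),("b1x",(374.6,184.3),(193.4,258.3)),("cup",(366.9,225.7),(226.3,299.8))]:
    X=tri(a,b);print(n,X,proj("scene",X)-a,proj("side",X)-b, np.hypot(*X[:2]))
print(onplane("scene",(183.5,184.6),.122),onplane("side",(252,162.2),.122))
print(onplane("scene",(366.9,225.7),.05),onplane("side",(226.3,299.8),.05))
E
```

```text
mouth [ 0.5904 -0.2307  0.1206] [-0.0842 -0.3723] [-0.2466  0.1918] 0.6338975237881471
block [0.5297 0.3075 0.1772] [-0.0968 -0.2747] [-0.3048  0.1812] 0.612502999109476
b1 [0.4742 0.2854 0.1755] [-0.0613 -0.1971] [-0.2152  0.1401] 0.553468556164252
b2 [0.5842 0.3284 0.1774] [-0.0316 -0.0794] [-0.0896  0.0484] 0.6702248617167706
b1x [0.5472 0.3097 0.2059] [ 9.2429 19.3796] [ 19.6541 -14.4764] 0.6287767381174215
cup [0.5308 0.3042 0.0472] [-0.391  -1.0309] [-1.2074  0.6629] 0.6117904349083478
[ 0.5923 -0.2294  0.122 ] [ 0.5893 -0.2295  0.122 ]
[0.5354 0.3052 0.05  ] [0.5279 0.3043 0.05  ]
```

Run:
```python
from h import *
Rm=qR(bot.read_tool_rot()).as_matrix();print(Rm)
for nm,p in [("bore",(.5905,-.23,.30)),("tee",(.5295,.3073,.25))]:
  for y in np.arange(-np.pi,np.pi,np.pi/6):
    j=bot.solve_ik(list(p),list(down(y)));print(nm,round(y,2),None if j is None else np.array(j))
```

```text
[[ 0.3707  0.      0.9287]
 [-0.9287 -0.0001  0.3707]
 [ 0.0001 -1.      0.    ]]
bore -3.14 [-0.4878  0.4583  0.1802  1.2928  0.     -2.0586]
bore -2.62 [-0.4878  0.4583  0.1802  1.2928  0.     -2.5822]
bore -2.09 [-0.4878  0.4583  0.1802  1.2928  0.     -3.1058]
bore -1.57 [-0.4878  0.4583  0.1802  1.2928  0.      2.6538]
bore -1.05 [-0.4878  0.4583  0.1802  1.2928  0.      2.1302]
bore -0.52 [-0.4878  0.4583  0.1802  1.2928  0.      1.6066]
bore -0.0 [-0.4878  0.4583  0.1802  1.2928  0.      1.083 ]
bore 0.52 [-0.4878  0.4583  0.1802  1.2928  0.      0.5594]
bore 1.05 [-0.4878  0.4583  0.1802  1.2928  0.      0.0358]
bore 1.57 [-0.4878  0.4583  0.1802  1.2928  0.     -0.4878]
bore 2.09 [-0.4878  0.4583  0.1802  1.2928  0.     -1.0114]
bore 2.62 [-0.4878  0.4583  0.1802  1.2928  0.     -1.535 ]
tee -3.14 [ 0.4053  0.4328  0.0148  1.1529  0.     -1.1655]
tee -2.62 [ 0.4053  0.4328  0.0148  1.1529  0.     -1.6891]
tee -2.09 [ 0.4053  0.4328  0.0148  1.1529  0.     -2.2127]
tee -1.57 [ 0.4053  0.4328  0.0148  1.1529  0.     -2.7363]
tee -1.05 [0.4053 0.4328 0.0148 1.1529 0.     3.0233]
tee -0.52 [0.4053 0.4328 0.0148 1.1529 0.     2.4997]
tee -0.0 [0.4053 0.4328 0.0148 1.1529 0.     1.9761]
tee 0.52 [0.4053 0.4328 0.0148 1.1529 0.     1.4525]
tee 1.05 [0.4053 0.4328 0.0148 1.1529 0.     0.9289]
tee 1.57 [0.4053 0.4328 0.0148 1.1529 0.     0.4053]
tee 2.09 [ 0.4053  0.4328  0.0148  1.1529  0.     -0.1183]
tee 2.62 [ 0.4053  0.4328  0.0148  1.1529  0.     -0.6419]
```

Run:
```python
from h import *
bot.move_pose([.5905,-.30,.25],list(down(0)))
bot.move_linear([.5905,-.30,.160])
W=wpose(); im=bot.camera("wrist"); cv2.imwrite("pics/w1.png",im[:,:,::-1])
np.save("w1.npy",W)
print(W, wproj(W,[.5905,-.23,.122]),wproj(W,[.5905,-.23,.035]), bot.read_clock())
```

```text
[[ 1.      0.      0.0001  0.5889]
 [ 0.     -0.9599 -0.2804 -0.2307]
 [ 0.0001  0.2804 -0.9599  0.3042]
 [ 0.      0.      0.      1.    ]] [260.9745 107.1334] [260.116  107.5192] 3.1667
```

View pics/w1.png

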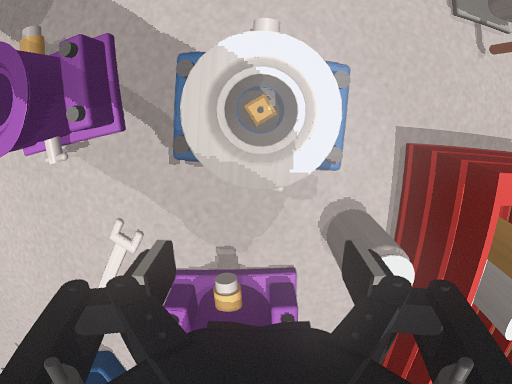

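```bash
cat > nut.py <<'E'
from h import *
def analyse(fn,W,tag):
    im=cv2.imread(fn); c=wproj(W,[.5905,-.23,.06]).astype(int)
    x0,y0=c-45; cr=im[y0:y0+90,x0:x0+90]
    cv2.imwrite(f"pics/{tag}.png",cv2.resize(cr,None,fx=6,fy=6,interpolation=cv2.INTER_CUBIC))
    hsv=cv2.cvtColor(cr,cv2.COLOR_BGR2HSV)
    m=((hsv[...,1]>90)&(hsv[...,0]<30)).astype(np.uint8)
    n,l,st,ce=cv2.connectedComponentsWithStats(m); k=1+np.argmax(st[1:,4]); 
    cs,_=cv2.findContours((l==k).astype(np.uint8),cv2.RETR_EXTERNAL,cv2.CHAIN_APPROX_NONE)
    pts=cs[0][:,0].astype(float)+[x0,y0]
    for z in (.035,):
        q=np.array([wplane(W,p,z)[:2] for p in pts]).astype(np.float32)
        r=cv2.minAreaRect((q*1000).astype(np.float32)); print("nut rect mm",r, "centre px",ce[k]+[x0,y0])
    return im
E
python3 - <<'E'
from nut import *
W=np.load("w1.npy"); im=analyse("pics/w1.png",W,"n1")
E
```

```text
nut rect mm ((590.1918334960938, -231.84130859375), (21.51360511779785, 21.69263458251953), 30.836376190185547) centre px [259.6383 109.4981]
```

View pics/n1.png

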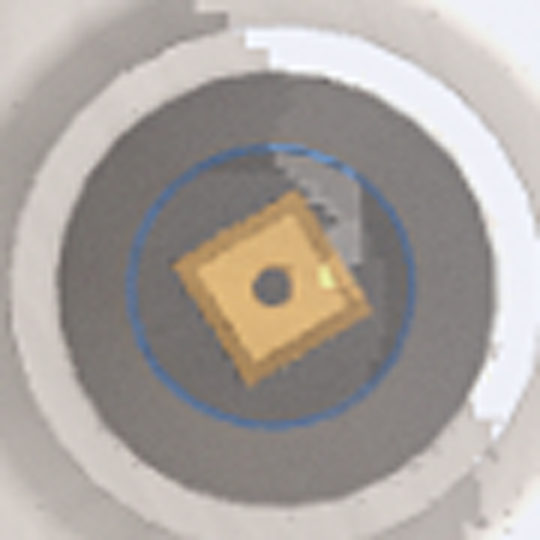

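Run:
```python
from h import *
W=np.load("w1.npy"); c=wproj(W,[.5905,-.23,.06]).astype(int)-45
f=lambda u,v,z: wplane(W,np.array([(u+.5)/6-.5,(v+.5)/6-.5])+c,z)
print("bore114",f(277,287.5,.114), f(57,287,.114)-f(497,287,.114), f(277,70,.114)-f(277,505,.114))
print("ring",f(271,286,.021),f(127,286,.021)-f(414,286,.021))
print("nuthole",f(273,286,.035), "sq",f(172.,263,.031),f(300,190,.031),f(373,312,.031),f(250,388,.031))
print("outer",wplane(W,(262,110),.122), wplane(W,(180.5,110),.122)-wplane(W,(344.5,110),.122))
```

```text
bore114 [ 0.5904 -0.2315  0.114 ] [-0.0465 -0.0001  0.    ] [-0.      0.0466  0.    ]
ring [ 0.5902 -0.2316  0.021 ] [-0.0451 -0.      0.    ]
nuthole [ 0.5905 -0.2316  0.035 ] sq [ 0.5752 -0.228   0.031 ] [ 0.5946 -0.2169  0.031 ] [ 0.6057 -0.2355  0.031 ] [ 0.587  -0.2472  0.031 ]
outer [ 0.5911 -0.2318  0.122 ] [-0.1017 -0.0003  0.    ]
```

Run:
```python
from nut import *
print("green",tri(np.array([602,250])/1.5625,np.array([467,423])/1.5625),"pink",tri(np.array([677,348])/1.5625,np.array([305,483])/1.5625),"short",tri(np.array([479,296])/1.5625,np.array([402,354])/1.5625))
b=np.array([.5905,-.2316])
for k,y in enumerate([-1.04,2.10]):
    z=np.array([-np.sin(y),np.cos(y)])
    t=b-.07*z
    bot.move_pose([*t,.19],list(down(y))); bot.move_linear([*t,.160])
    bot.wait(.1)
    print(bot.read_position())
    W=wpose(); im=bot.camera("wrist"); cv2.imwrite(f"pics/w2{k}.png",im[:,:,::-1]); np.save(f"w2{k}.npy",W)
    analyse(f"pics/w2{k}.png",W,f"n2{k}")
bot.move_linear([*t,.25])
print(bot.read_clock())
cv2.imwrite("pics/n2.png",np.hstack([cv2.imread("pics/n20.png"),cv2.imread("pics/n21.png")])[:,:, :] )
a=cv2.imread("pics/n2.png");cv2.imwrite("pics/n2.png",cv2.resize(a,(800,400)))
```

```text
green [0.3761 0.306  0.1648] pink [0.5409 0.4455 0.1673] short [0.5015 0.1107 0.1134]
[ 0.5306 -0.2674  0.1607]
nut rect mm ((592.7422485351562, -227.94569396972656), (20.847259521484375, 20.618146896362305), 30.535703659057617) centre px [257.5781 107.4258]
[ 0.6513 -0.1965  0.1608]
nut rect mm ((591.7127685546875, -232.82659912109375), (20.859683990478516, 21.5220890045166), 30.399198532104492) centre px [259.2151 111.4792]
8.3833
```

View pics/n2.png

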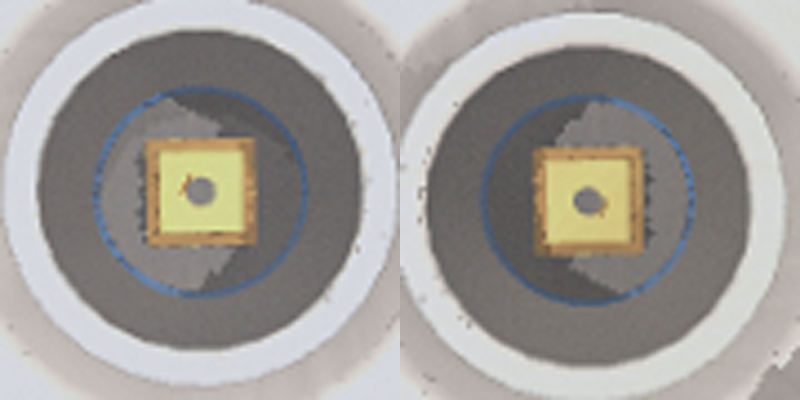

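```bash
cat > bore.py <<'E'
from h import *
from scipy.optimize import least_squares
def fit(q):
    r=least_squares(lambda p:np.hypot(q[:,0]-p[0],q[:,1]-p[1])-p[2],[*q.mean(0),.023],loss="soft_l1",f_scale=.0005); return r.x
def borefit(fn,W,c0=(.5905,-.2316)):
    im=cv2.imread(fn); g=cv2.cvtColor(im,cv2.COLOR_BGR2GRAY).astype(np.float32)
    pts=[]
    for a in np.arange(0,2*np.pi,np.pi/60):
        rr=np.arange(.018,.028,.0001)
        px=np.array([wproj(W,[c0[0]+r*np.cos(a),c0[1]+r*np.sin(a),.114]) for r in rr]).astype(np.float32)
        v=cv2.remap(g,px[:,:1],px[:,1:],cv2.INTER_LINEAR).ravel()
        d=np.gradient(cv2.GaussianBlur(v[:,None],(1,31),7).ravel()); i=np.argmax(d)
        pts.append([c0[0]+rr[i]*np.cos(a),c0[1]+rr[i]*np.sin(a)])
    return fit(np.array(pts))
E
python3 - <<'E'
from bore import *
ws=[("w1",0),("w20",-1.04),("w21",2.10)]
A=[];B=[]
for n,y in ws:
    W=np.load(n+".npy"); x=borefit(f"pics/{n}.png",W); print(n,x)
    c,s=np.cos(y),np.sin(y)
    # meas = true + bx*(c,s)+bz*(-s,c)
    A+=[[1,0,c,-s],[0,1,s,c]];B+=list(x[:2])
sol,res,_,_=np.linalg.lstsq(np.array(A),np.array(B),rcond=None);print(sol,np.array(A)@sol-B)
E
```

```text
w1 [ 0.5904 -0.2317  0.0233]
w20 [ 0.5927 -0.2283  0.0232]
w21 [ 0.592  -0.2328  0.0233]
[ 0.5923 -0.2312 -0.0018  0.0008] [ 0.0001  0.0012 -0.0006 -0.0009  0.0005 -0.0004]
```

Run:
```python
from h import *
y=1.944; t=[.5295,.3072]
bot.move_pose([*t,.30],list(down(y)))
W=wpose(); im=bot.camera("wrist"); cv2.imwrite("pics/t1.png",im[:,:,::-1]); np.save("t1.npy",W)
print(bot.read_position(),bot.read_clock(), wproj(W,[*t,.195]),wproj(W,[*t,.05]))
```

```text
[0.5301 0.3063 0.2998] 10.3167 [256.9757 192.2419] [257.3747 162.3695]
```

View pics/t1.png

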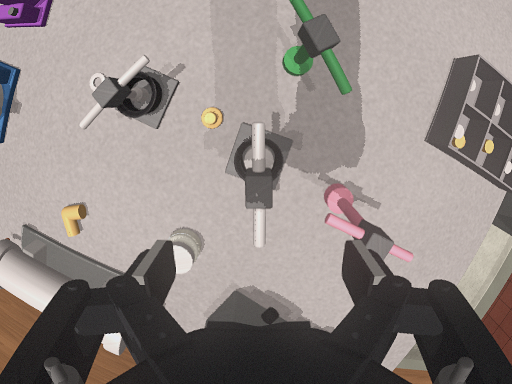

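Run:
```python
import cv2
a=cv2.imread("pics/t1.png")[110:260,200:320];cv2.imwrite("pics/t1c.png",cv2.resize(a,None,fx=4,fy=4,interpolation=cv2.INTER_CUBIC))
```

```text
(no output)
```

View pics/t1c.png

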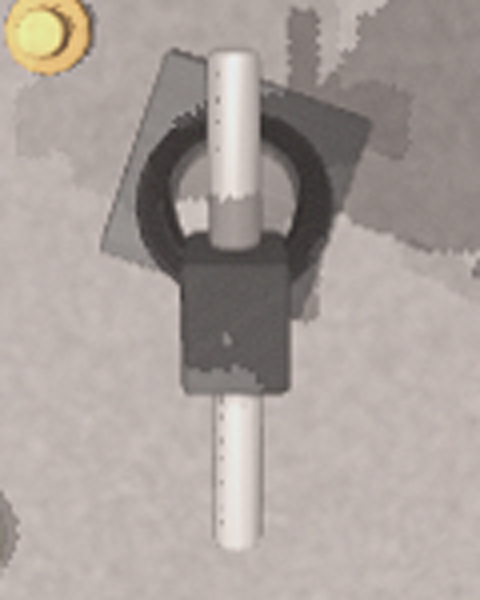

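Run:
```python
from h import *
W=np.load("t1.npy"); y=1.944
f=lambda u,v,z: wplane(W,np.array([(u+.5)/4-.5+200,(v+.5)/4-.5+110]),z)
a=f(234,47,.175);b=f(238,550,.175);d=a-b
bias=-.0018*np.array([np.cos(y),np.sin(y)])+.0008*np.array([-np.sin(y),np.cos(y)])
m=(a+b)/2
print(a,b,np.linalg.norm(d),np.arctan2(d[1],d[0])-np.pi,"mid",m,"corr",m[:2]-bias)
t1=f(236,262,.195);t2=f(236,393,.195);print(t1,t2,np.linalg.norm(t1-t2),"blk",(t1+t2)/2,((t1+t2)/2)[:2]-bias, np.linalg.norm(f(181,330,.195)-f(292,330,.195)))
z=np.array([-np.sin(y),np.cos(y)]);x=np.array([np.cos(y),np.sin(y)])
p=bot.read_position()[:2]
print("rel to TCP (x,z): bars",(m[:2]-p)@x,(m[:2]-p)@z,"blk",(((t1+t2)/2)[:2]-p)@x,(((t1+t2)/2)[:2]-p)@z)
```

```text
[0.4731 0.2862 0.175 ] [0.5875 0.332  0.175 ] 0.12318790700166643 -5.9026535836288385 mid [0.5303 0.3091 0.175 ] corr [0.5304 0.3111]
[0.5148 0.303  0.195 ] [0.5423 0.3138 0.195 ] 0.029580214207927977 blk [0.5286 0.3084 0.195 ] [0.5287 0.3103] 0.02410698741148346
rel to TCP (x,z): bars 0.002584566097291156 -0.0012082138281057993 blk 0.0025205313142726356 0.0006569956490024921
```

Run:
```python
from h import *
y=1.951
x=np.array([np.cos(y),np.sin(y)]);z=np.array([-np.sin(y),np.cos(y)])
t=np.array([.5301,.3063])+.0027*x-.0003*z
print(t)
bot.move_linear([*t,.22],rotation=list(down(y)))
p=np.array(bot.read_position());e=p[:2]-t;print(p,e)
hit=bot.move_linear([*(t-e),.156],speed=.08,until_force=12)
print(hit,bot.read_position(),bot.read_ft_force(),bot.read_clock())
bot.set_gripper(0.0,grasp_force=50)
print(bot.read_gripper_width()*85,bot.read_position(),bot.read_ft_force(),bot.read_moment(),bot.read_clock())
W=wpose();cv2.imwrite("pics/g1.png",bot.camera("wrist")[:,:,::-1])
```

```text
[0.5294 0.3089]
[0.5299 0.3088 0.2207] [ 0.0006 -0.0001]
False [0.5292 0.3092 0.1565] [0.1405 0.2919 0.6473] 11.95
23.47720637895541 [0.5292 0.3088 0.1563] [ 1.3071 -1.0531  1.4277] [-0.366  -0.1611 -0.0087] 12.5333
```

View pics/g1.png

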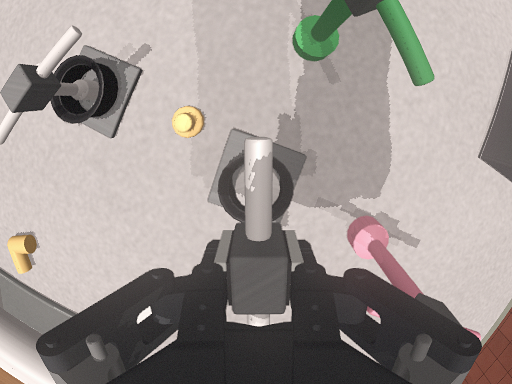

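Run:
```python
from h import *
p0=np.array(bot.read_position());np.save("grasp.npy",p0);print(p0)
hit=bot.move_linear([p0[0],p0[1],.20],speed=.08,until_force=25)
print(hit,bot.read_position(),bot.read_ft_force(),bot.read_moment())
bot.move_linear([p0[0],p0[1],.32],speed=.2)
print(bot.read_gripper_width()*85)
y=2.103
bot.move_pose([.5913,-.2316,.32],list(down(y)))
bot.wait(.2)
print(bot.read_position(),bot.read_ft_force(),bot.read_moment(),bot.read_clock())
for n in("wrist","scene","side"): cv2.imwrite(f"pics/b_{n}.png",bot.camera(n)[:,:,::-1])
np.save("b.npy",wpose())
a=cv2.imread("pics/b_scene.png")[70:250,130:250];b=cv2.imread("pics/b_side.png")[40:220,190:310]
cv2.imwrite("pics/b2.png",cv2.resize(np.hstack([a,b]),None,fx=3.3,fy=3.3,interpolation=cv2.INTER_CUBIC))
```

```text
[0.5292 0.3087 0.1563]
False [0.5288 0.3087 0.1995] [ 0.7001  0.5242 -4.912 ] [-0.0199  0.0058 -0.008 ]
23.35018237656017
[ 0.5916 -0.2307  0.3201] [-0.62    0.1687 -4.5391] [ 0.0304 -0.0059  0.0181] 16.2
```

View pics/b_wrist.png

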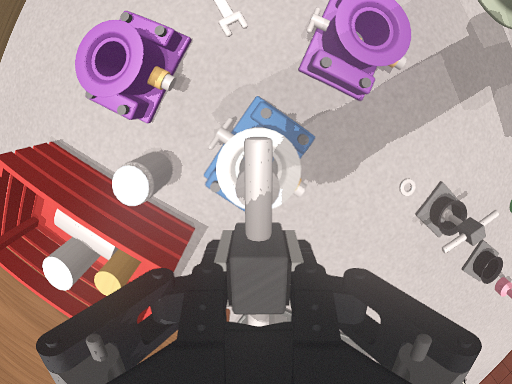

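View pics/b2.png

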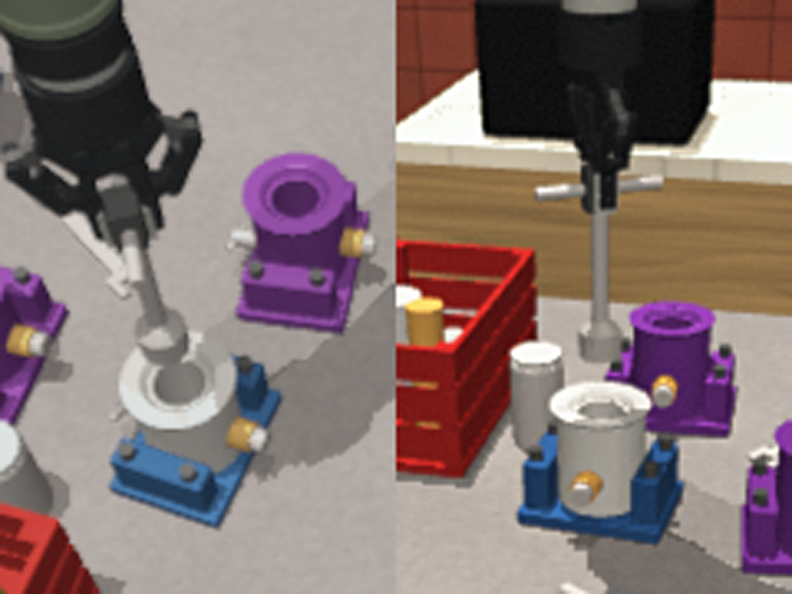

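Run:
```python
from h import *
a=cv2.imread("pics/b_scene.png")[130:200,150:215];b=cv2.imread("pics/b_side.png")[110:180,220:285]
cv2.imwrite("pics/b3.png",cv2.resize(np.hstack([a,b]),None,fx=6,fy=6,interpolation=cv2.INTER_CUBIC))
```

```text
(no output)
```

View pics/b3.png

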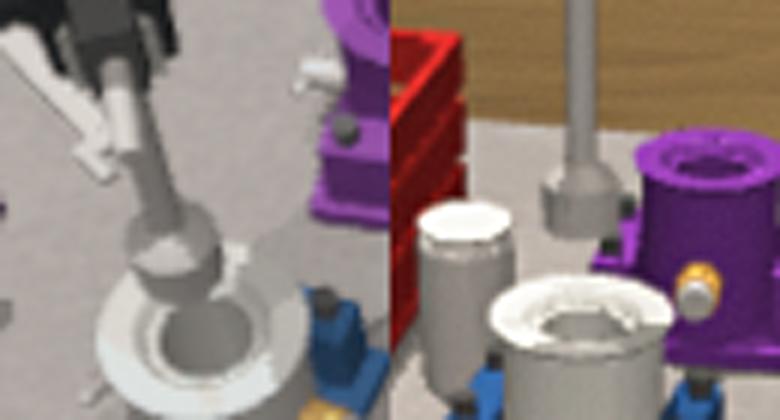

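Run:
```python
from h import *
X=tri((179.6-.4,174.8-.4),(251.7-.4,146.7-.4));print(X)
print(proj("scene",[.5904,-.2307,.174]),proj("side",[.5904,-.2307,.174]))
```

```text
[ 0.5927 -0.2321  0.1765]
[180.0968 173.9714] [251.6765 147.4553]
```

Run:
```python
from h import *
q=list(down(2.103))
def st(): return np.array(bot.read_position()),np.array(bot.read_ft_force()),np.array(bot.read_moment()),bot.read_clock()
bot.move_linear([.5913,-.2316,.275],speed=.08,rotation=q)
print(*st())
h=bot.move_linear([.5913,-.2316,.250],speed=.04,until_force=8); print(h,*st())
if not h:
    h=bot.move_linear([.5913,-.2316,.188],speed=.04,until_force=8); print(h,*st())
```

```text
[ 0.5915 -0.2317  0.2754] [ 0.2655 -0.5425 -4.7096] [-0.0332 -0.0016 -0.0392] 17.0667
False [ 0.5914 -0.2316  0.2501] [-0.5221  0.3401 -4.4753] [-0.0149  0.017  -0.0273] 17.8417
False [ 0.5915 -0.2317  0.1883] [-0.2389 -0.0368 -5.5978] [ 0.019  -0.0015 -0.0144] 19.5417
```

Run:
```python
from h import *
def st(): return np.array(bot.read_position()),np.array(bot.read_ft_force()),np.array(bot.read_moment()),bot.read_clock()
h=bot.move_linear([.5913,-.2316,.1665],speed=.015,until_force=8); print(h,*st())
```

```text
False [ 0.5913 -0.2315  0.1671] [-3.4445  2.6854  3.0829] [1.0372 0.9361 0.0573] 21.125
```

Run:
```python
from h import *
def st(): return np.array(bot.read_position()),np.array(bot.read_ft_force()),np.array(bot.read_moment()),bot.read_clock()
t=np.array([.5913,-.2315])
for d in (0,.0006,.0006):
    t=t+d*np.array([-.79,.61])
    h=bot.move_linear([*t,.1675],speed=.02,until_force=15); bot.wait(.15); print(h,*st())
    F=bot.read_ft_force()
    if np.hypot(F[0],F[1])<1.5: break
```

```text
False [ 0.5912 -0.2314  0.1672] [-0.5138  1.7795 -2.3574] [0.7676 0.5191 0.0879] 21.525
False [ 0.5909 -0.2312  0.1673] [ 0.4663  0.9611 -5.8243] [0.4096 0.0638 0.0543] 21.925
```

```bash
cat > turn.py <<'E'
from h import *
import sys
def turn(step,maxn,lim,zero=None):
    j=np.array(bot.read_joint_positions()); q0=j.copy()
    for i in range(maxn):
        j[5]+=step; bot.goto_joints(list(j))
        m=np.array(bot.read_moment());F=np.array(bot.read_ft_force());p=bot.read_position();a=bot.read_joint_positions()
        print(i,round(a[5],4),"cmd",round(j[5],4),"Mz %.3f"%m[2],m[:2],F,np.array(p),round(bot.read_clock(),2),flush=True)
        if abs(m[2])>lim or np.linalg.norm(F[:2])>12: print("stop");break
E
python3 - <<'E'
from turn import *
print(bot.read_moment())
turn(.04,4,.35)
E
```

```text
[0.4096 0.0638 0.0543]
0 -0.9822 cmd -0.9813 Mz 0.027 [0.7935 0.2892] [-0.9566  1.1463 -3.35  ] [ 0.5909 -0.231   0.1672] 22.18
1 -0.9427 cmd -0.9413 Mz 0.051 [1.1163 0.2399] [-0.9616  3.4615 -2.9825] [ 0.5909 -0.2308  0.1672] 22.43
2 -0.903 cmd -0.9013 Mz 0.041 [1.4796 0.2666] [-0.3303  3.4858 -3.8387] [ 0.5909 -0.2306  0.1672] 22.68
3 -0.863 cmd -0.8613 Mz 0.020 [1.6112 0.1401] [-0.3219  4.977  -2.2615] [ 0.591  -0.2309  0.1673] 22.93
```

Run:
```python
from turn import *
p=bot.read_position()
bot.move_linear([p[0],p[1]+.0007,.1675],speed=.02); bot.wait(.1)
print(bot.read_position(),bot.read_ft_force(),bot.read_moment())
turn(.04,6,.35)
```

```text
[ 0.5909 -0.2304  0.1673] [ 0.8578  3.5618 -6.0778] [ 0.9682 -0.0694  0.0787]
0 -0.8212 cmd -0.8202 Mz -0.019 [ 1.145  -0.0268] [ 1.2524  3.0882 -4.8797] [ 0.591  -0.2305  0.1673] 23.52
1 -0.7816 cmd -0.7802 Mz 0.062 [ 1.1847 -0.0287] [ 0.2038  3.019  -4.8953] [ 0.5909 -0.2304  0.1673] 23.77
2 -0.7418 cmd -0.7402 Mz 0.082 [ 1.2241 -0.0497] [ 0.5353  3.7832 -5.0344] [ 0.591  -0.2304  0.1673] 24.02
3 -0.7019 cmd -0.7002 Mz 0.091 [ 1.2247 -0.1154] [-1.2033  4.188  -5.6705] [ 0.591  -0.2304  0.1673] 24.27
4 -0.6619 cmd -0.6602 Mz 0.039 [ 1.3219 -0.1457] [ 0.6234  2.5484 -6.3171] [ 0.591  -0.2303  0.1673] 24.52
5 -0.6219 cmd -0.6202 Mz 0.051 [ 1.4624 -0.1765] [ 0.6375  3.7671 -6.0345] [ 0.591  -0.2303  0.1673] 24.77
```

Run:
```python
from turn import *
p=bot.read_position()
bot.move_linear([p[0],p[1]+.0009,.1675],speed=.02); bot.wait(.1)
print(bot.read_position(),bot.read_ft_force(),bot.read_moment())
turn(.03,8,.3)
```

```text
[ 0.591  -0.2298  0.1674] [ 0.9904  1.6994 -7.3867] [ 0.7062 -0.3113  0.0051]
0 -0.5897 cmd -0.589 Mz 0.061 [ 0.9278 -0.2894] [ 0.7519  2.5279 -6.5717] [ 0.591  -0.2299  0.1674] 25.38
1 -0.5599 cmd -0.559 Mz 0.076 [ 0.9388 -0.2932] [ 0.2416  2.5547 -6.7883] [ 0.591  -0.2299  0.1675] 25.62
2 -0.53 cmd -0.529 Mz 0.073 [ 0.893  -0.3707] [ 1.0142  2.3726 -6.6141] [ 0.5911 -0.2298  0.1675] 25.88
3 -0.5 cmd -0.499 Mz 0.016 [ 1.038  -0.4324] [ 1.5016  3.2557 -5.8506] [ 0.5911 -0.2298  0.1675] 26.12
4 -0.47 cmd -0.469 Mz 0.048 [ 1.0563 -0.5166] [-0.1195  2.5351 -7.6747] [ 0.5911 -0.2298  0.1675] 26.38
5 -0.4401 cmd -0.439 Mz 0.051 [ 1.0558 -0.5083] [ 0.95    3.4746 -6.3706] [ 0.5911 -0.2298  0.1674] 26.62
6 -0.41 cmd -0.409 Mz 0.059 [ 1.1446 -0.4968] [ 1.3819  1.9695 -6.3888] [ 0.5911 -0.2298  0.1674] 26.88
7 -0.3801 cmd -0.379 Mz 0.040 [ 1.1476 -0.5748] [ 1.4601  3.7649 -6.8432] [ 0.591  -0.2298  0.1674] 27.12
```

Run:
```python
from turn import *
turn(.025,10,.25)
```

```text
0 -0.356 cmd -0.3551 Mz 0.064 [ 1.1523 -0.5871] [ 1.6403  4.0005 -7.0926] [ 0.5911 -0.2297  0.1675] 27.38
1 -0.3309 cmd -0.3301 Mz 0.078 [ 1.1494 -0.6177] [ 1.3839  3.3054 -6.2636] [ 0.5911 -0.2297  0.1674] 27.62
2 -0.3059 cmd -0.3051 Mz 0.067 [ 1.1906 -0.6393] [ 2.131   3.69   -6.6072] [ 0.5912 -0.2297  0.1675] 27.88
3 -0.2809 cmd -0.2801 Mz 0.055 [ 1.184  -0.7187] [ 2.3474  3.3564 -6.3536] [ 0.5911 -0.2297  0.1674] 28.12
4 -0.256 cmd -0.2551 Mz 0.026 [ 1.3053 -0.7564] [ 1.4441  2.8266 -7.0561] [ 0.5911 -0.2297  0.1674] 28.38
5 -0.231 cmd -0.2301 Mz 0.102 [ 1.2679 -0.835 ] [ 1.3513  3.0782 -6.7366] [ 0.5911 -0.2297  0.1675] 28.62
6 -0.206 cmd -0.2051 Mz 0.073 [ 1.2931 -0.8938] [ 2.1725  3.7227 -6.9454] [ 0.5911 -0.2297  0.1674] 28.88
7 -0.1809 cmd -0.1801 Mz 0.059 [ 1.3434 -0.9243] [ 2.747   3.3704 -7.1636] [ 0.5912 -0.2297  0.1675] 29.12
8 -0.1561 cmd -0.1551 Mz 0.186 [ 1.3793 -0.9328] [ 3.3863  4.2082 -7.0144] [ 0.5912 -0.2297  0.1674] 29.38
9 -0.1313 cmd -0.1301 Mz 0.409 [ 1.3737 -1.0586] [ 2.5717  4.0001 -6.1953] [ 0.5912 -0.2297  0.1675] 29.62
stop
```

Run:
```python
from turn import *
bot.wait(.3); print(bot.read_moment())
turn(.006,1,.25); bot.wait(.3); print(bot.read_moment(), bot.read_position())
```

```text
[ 1.5065 -1.0769  0.3971]
0 -0.1251 cmd -0.1247 Mz 0.571 [ 1.3454 -1.0256] [ 3.1244  3.8143 -5.7561] [ 0.5912 -0.2297  0.1675] 30.18
stop
[ 1.3671 -1.1139  0.6166] [ 0.5912 -0.2297  0.1675]
```

Run:
```python
from turn import *
turn(-.09,1,5)
p=bot.read_position()
bot.move_linear([p[0]+.0004,p[1]+.0006,.1685],speed=.02);bot.wait(.1)
print(bot.read_position(),bot.read_ft_force(),bot.read_moment())
p=bot.read_position()
h=bot.move_linear([p[0],p[1],.20],speed=.03,until_force=20);print(h,bot.read_position(),bot.read_ft_force(),bot.read_moment())
if not h:
    h=bot.move_linear([p[0],p[1],.285],speed=.06,until_force=20);print(h,bot.read_position(),bot.read_ft_force())
if not h:
    bot.move_linear([p[0],p[1],.32],speed=.1)
    cv2.imwrite("pics/a_wrist.png",bot.camera("wrist")[:,:,::-1])
    print(bot.read_ft_force(),bot.read_gripper_width()*85,bot.read_clock())
```

```text
0 -0.2118 cmd -0.2148 Mz 0.079 [ 1.2145 -0.8667] [ 2.8065  2.269  -4.978 ] [ 0.591  -0.23    0.1676] 30.73
[ 0.5911 -0.2297  0.1685] [ 2.0104  1.9075 -6.163 ] [ 0.7969 -0.4153  0.0168]
False [ 0.591  -0.2297  0.1997] [-0.1027 -0.2431 -5.0062] [0.0681 0.0055 0.0051]
False [ 0.5909 -0.2296  0.2845] [ 0.0896 -0.4268 -5.2264]
[ 0.8503 -0.5099 -4.6397] 23.581702817241332 34.3917
```

View pics/a_wrist.png

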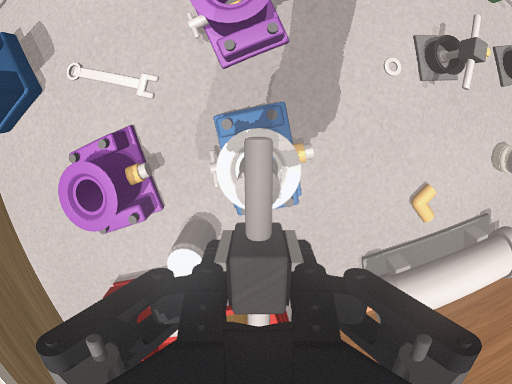

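Run:
```python
from h import *
p0=np.load("grasp.npy");print(p0); q=list(down(1.951))
bot.move_pose([p0[0],p0[1],.32],q); bot.wait(.15)
print(bot.read_position())
bot.move_linear([p0[0],p0[1],.205],speed=.12,rotation=q)
p=np.array(bot.read_position());e=p-[p0[0],p0[1],.205];print(p,e,bot.read_ft_force())
h=bot.move_linear([p0[0]-e[0],p0[1]-e[1],.170],speed=.04,until_force=8);print(h,bot.read_position(),bot.read_ft_force())
if not h:
    h=bot.move_linear([p0[0]-e[0],p0[1]-e[1],.1553],speed=.02,until_force=4);print(h,bot.read_position(),bot.read_ft_force(),bot.read_moment(),bot.read_clock())
for n in("scene","side"): cv2.imwrite(f"pics/p_{n}.png",bot.camera(n)[:,:,::-1])
a=cv2.imread("pics/p_scene.png")[170:260,330:420];b=cv2.imread("pics/p_side.png")[240:330,180:270]
cv2.imwrite("pics/p.png",cv2.resize(np.hstack([a,b]),None,fx=4.4,fy=4.4,interpolation=cv2.INTER_CUBIC))
```

```text
[0.5292 0.3087 0.1563]
[0.5298 0.3078 0.3199]
[0.5298 0.309  0.2059] [0.0006 0.0003 0.0009] [-0.1295  0.4444 -5.0878]
False [0.5288 0.3085 0.1703] [ 0.2499 -0.1696 -4.2939]
True [0.5283 0.3083 0.1562] [ 0.0214 -0.5429  5.6646] [0.0352 0.002  0.0756] 39.2833
```

View pics/p.png

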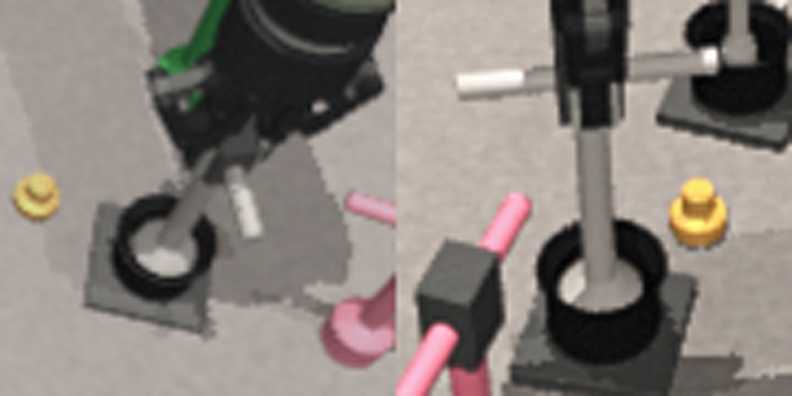

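Run:
```python
from h import *
bot.set_gripper(1.0); bot.wait(.2)
p=bot.read_position(); print(p,bot.read_ft_force())
bot.move_linear([p[0],p[1],.235],speed=.08); 
bot.move_linear([p[0],p[1],.30],speed=.15); bot.wait(.3)
print(bot.read_position(),bot.read_ft_force(),bot.read_clock())
W=wpose()
for n in("scene","side","wrist"): cv2.imwrite(f"pics/r_{n}.png",bot.camera(n)[:,:,::-1])
np.save("r.npy",W)
a=cv2.imread("pics/r_scene.png")[170:260,330:420];b=cv2.imread("pics/r_side.png")[240:330,180:270]
cv2.imwrite("pics/r.png",cv2.resize(np.hstack([a,b]),None,fx=4.4,fy=4.4,interpolation=cv2.INTER_CUBIC))
```

```text
[0.5269 0.3077 0.1543] [0.3882 0.2904 0.7515]
[0.5265 0.3075 0.299 ] [ 0.15   -0.2681  0.3066] 42.25
```

View pics/r.png

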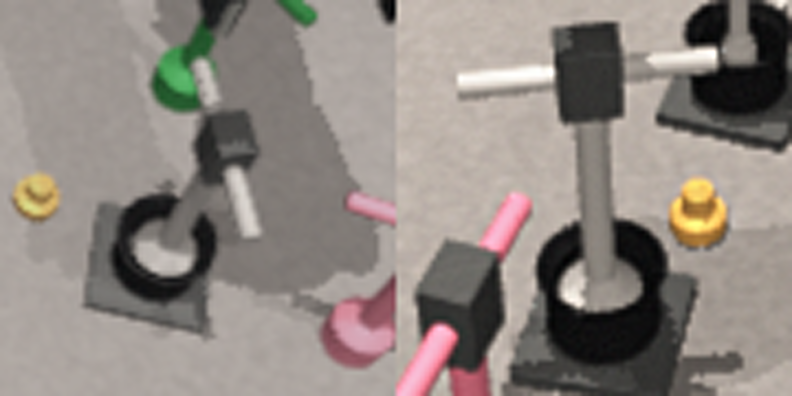

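View pics/r_wrist.png

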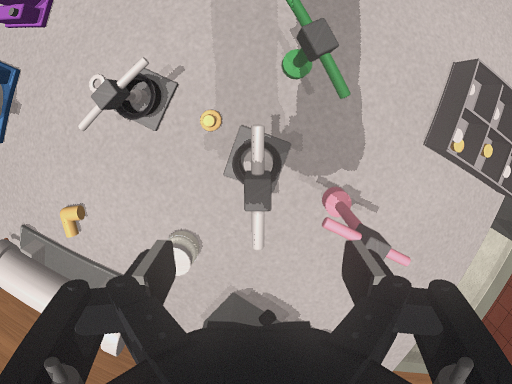

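Run:
```python
from nut import *
y=1.3; b=np.array([.5920,-.2312]); t=b-.07*np.array([-np.sin(y),np.cos(y)])
bot.move_pose([*t,.26],list(down(y))); bot.move_linear([*t,.165]); bot.wait(.1)
W=wpose(); im=bot.camera("wrist"); cv2.imwrite("pics/w3.png",im[:,:,::-1]); np.save("w3.npy",W)
analyse("pics/w3.png",W,"n3"); print(bot.read_clock(),bot.read_ft_force())
bot.camera("side")
cv2.imwrite("pics/f_side.png",cv2.resize(bot.camera("side")[:,:,::-1],(800,600)))
```

```text
nut rect mm ((591.79833984375, -228.2373809814453), (21.51478385925293, 21.271488189697266), 79.20521545410156) centre px [259.7173 108.4948]
45.4 [0.1673 0.0246 0.2395]
```

View pics/n3.png

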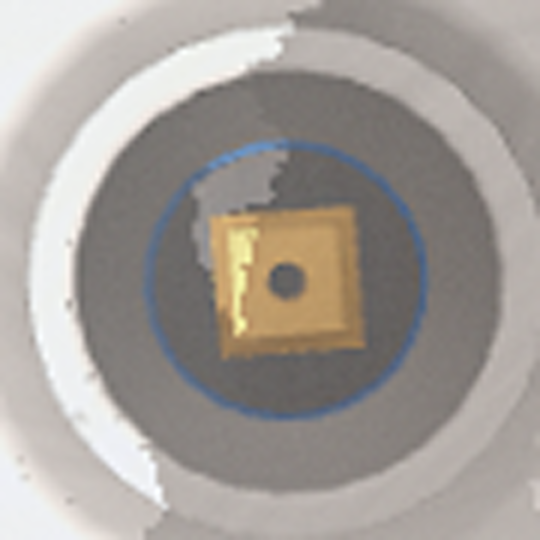

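View pics/f_side.png

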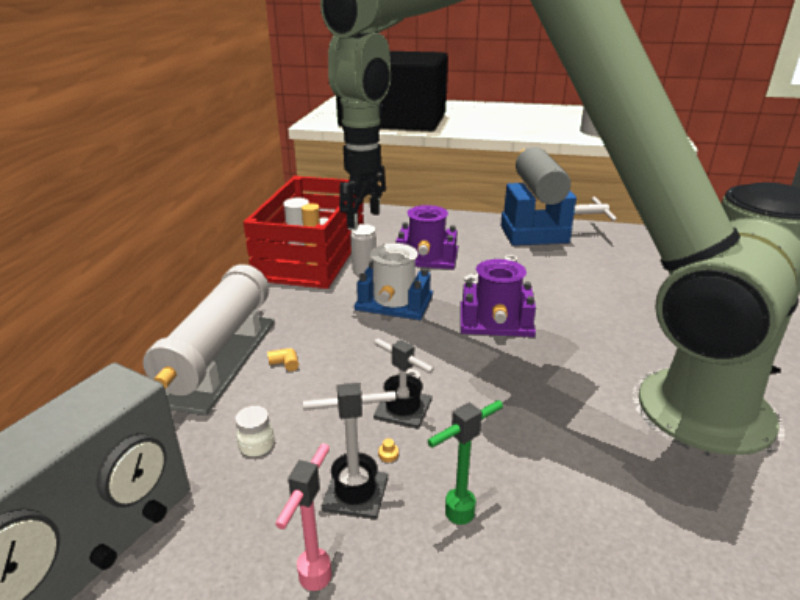

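Run:
```python
from cell import bot
p=bot.read_position(); bot.move_linear([p[0],p[1],.25],speed=.15); bot.wait(.3)
print(bot.read_ft_force(),bot.read_clock()); print(bot.close_job())
```

```text
[-0.03475356 -0.12572427 -0.68882856] 46.5167
the job is handed in; nothing more can be done
None
```

I turned the nut clockwise to a hard stop with the tall T-handle, stood the tool back in its own cup and released it. I handed the job in at about 46.5 s of the 72 s; no verdict is reported.

- **Seating:** the socket went down over the nut with about 9 N of contact force. Its lower end came to about z = 0.021 m, which is the flange height.
- **Turning:** the nut turned at about 0.05–0.1 N m. The moment then climbed to about 0.6 N m, and I stopped there and backed off 0.09 rad before lifting. That is under the 0.8 N m limit, but it is a wrist reading, so I did not measure the force on the nut itself.
- **Nut check:** before turning, the camera showed the square at 30.5°. Afterwards it read 79.2°, which, as the square repeats every 90°, is about 0.72 rad clockwise. The tool turned about 0.9 rad, and I put the difference down to free play and grip give.
- **Tool back in its cup:** the lower end met the floor at the same height it was lifted from. After release the pictures show it standing upright in the cup.
- **Bystanders:** the short T-handle and the other things I could see look undisturbed in the last pictures; I did not measure their positions.
- **Disagreement:** the cameras disagreed by 2–4 mm on positions. I averaged opposite wrist views of the bore and trimmed the rest by feel, with side forces of about 5 N or less.

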